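Fit a fresh drying cassette in a tea chest and crack its sealed lid

ROBOT

A 6-joint arm with a two-finger parallel gripper is mounted at the origin on the work surface. World frame = base frame: x ahead of the robot, y to its left, z up, the work surface at z = 0. Lengths are in m, angles in rad, forces in N, time in s.
With the tool pointing down it reaches from about 0.35 to 0.775 m from the base axis. Payload 5.5 kg.
Tool frame: the origin (TCP) lies midway between the tips of the shut fingers; the grasp point (between the pads) lies 19 mm behind it; x points along the fingers, y is the direction in which the jaws open and shut, and the axes are right-handed (so a half turn about x gives the same grasp; the last joint's range is limited). The gripper opens to 85 mm and grips with 20 to 120 N. Pads are 22 mm wide; open, the fingers measure 114 mm over their backs; the gripper's body (76 mm by 85 mm) begins 54 mm behind the grasp point. The pads swing forward as they close: fully open they stand 13 mm farther back than shut.
Start: joints at [1.099, 0.313, 0.046, 1.304, 0, 1.431], TCP at [0.187, 0.544, 0.231] pointing down, gripper open.
Joint ranges: [-2.76, 2.76], [-0.86, 1.69], [-1.03, 1.26], [-2.2, 2.34], [-1.47, 1.5], [-3.14, 3.14]. Speed limits (rad/s): [2.57, 2.57, 3.14, 3.14, 3.14, 3.14].

INTERFACE

Orientations are given as a unit quaternion [w, x, y, z].
In Python, from workcell import env, optics, order, models gives the robot as it stands. The module is installed in compiled form; this text tells all that it offers.
- The arm moves only by the tool servo_tool, never from a script. Its argument "moves" is a list of rows, each a list of 5 numbers: the shift along the tool's x, y, z in cm, then the turn about the tool's x in rad, then the closure, from -1 (fully open) to 1 (shut). A call has exactly 10 rows; each row shifts and turns the commanded pose from where the row before left it, along the tool's axes as they then stand; what a row does not reach is not made up. A row lasts 1/8 s, in which the tool goes at most 62.5 mm and 10.7 degrees, less where a joint would pass 70% of its speed; a pose out of reach is approached as far as the arm can. A call is refused whole if a number of a shift passes 6.25 or a number of a turn 0.188, either way. A call with a gripper value outside its range is refused whole. The fingers move at their own pace and stop on an object; "grip_force" is the grip in N (left out, the last holds). Time passes only in rows, so rows that do not move let the fingers close, or fill a call up. It gives the time, the measured TCP pose, the force and the opening at its end, in the units of the state.
- env.get_state(): the state, without advancing time (a new reading comes with each control period).
- optics.read_camera(name): name is "scene" or "top" or "wrist"; returns a dict with "pixels" (480x640x3 uint8, blue, green, red), "vertical_fov" (degrees; the focal length in pixels is half the picture's height over the tangent of half this angle, whatever the lens; pixels are square), "cx", "cy" (the principal point, pixels), "k1" (the pictures are not rectified: a ray, as slopes to the right and down, at radius r is drawn at 1 + k1 r^2 times it, then the intrinsics apply), "extrinsics" (4x4, takes a point from world to camera coordinates). Camera axes: x right, y up, looking along -z (the intrinsics and any distortion apply to the point x, -y, -z); pixel columns grow to the right and rows downward; lengths in m; the calibration is good to about 2 mm. A picture is of the moment at which its call begins. There is no depth.
- order.hand_in(): hands the job in, once; it reports no verdict.
Trained networks look in a picture, given as the dict that the camera call returned (one of the last four; its "shot" number tells which), for a name from the list of things; names that differ only in an ending like _2 or _b are one class to them, and where a whole thing is asked for, a point or a joint stands for the part that bears it (a point fixed in the world has none). Each returns a list of dicts, best first, with "conf" (0 to 1); they miss things now and then, are a little off and sometimes report something else, mostly with a low value. They report only what shows in the picture. A call takes as long as a camera call. They do not tell look-alikes from the thing itself.
- models.outline_of(name, picture): "pixels" (480x640 bool, what is visible of it) and "location" ([column, row] in pixels, amid what is visible of it).
- models.pinpoint(name, picture): "location" ([column, row] in pixels: a listed point, or the origin of a listed thing).
The state is a dict: "clock": time; "joint_pos": joint angles; "qvel": joint speeds; "tau": joint torques, N m; "tcp_pos": TCP position; "orientation": TCP orientation; "wrist_force": force on the tool from outside, world axes, zero at the start; "ft_torque": the same for the moment, N m; "finger_gap": finger opening in m.
Only numpy, scipy, OpenCV 4.12 (cv2) and the standard library are available. Lean on these libraries where they do the work, as an engineer would, in place of code of your own. Each camera call takes 0.05 s, during which the arm holds its last target.

TASK

Freshen the rosewood tea chest: lay the white-and-blue drying cassette flat in its open drawer, let go of it and slide the drawer fully shut. Then break the sticky lid free by its brass handle and hold it slightly open, with about 25 mm of gap at the lid's front edge; never let it fly open past twice that, and finish while still holding it there (it closes by itself if let go). Leave the cups, the jar and the teapot where they stand.

Things in the scene. Friction and masses are not known exactly. Their poses are not given: they have to be found in the camera images.
- chest: rosewood tea chest, fixed (place and heading vary). Origin: centre of its underside on the table; x runs from the drawer front to the back, y across, z up. Base 220 mm deep (x -110 to +110), 180 mm wide, 78 mm high, its drawer slides out to -x. On it, set back, a lidded box 150 mm deep (x -50 to +100 mm), 170 mm wide, its rim 143 mm above the table.
- drawer (a joint): how far the drawer is out, m: 0 fully shut, starts 0.105 to 0.13, end stop 0.15. It slides along the chest's -x with about 1 N of friction and stays where it is left.
- drawer_floor (a point): centre of the drawer's inner floor, 22 mm above the table; axes as the chest's; moves with the drawer (shut: x = +1.5 mm in the chest frame). Inside 175 mm long (x), 138 mm wide (y), side walls 34 mm above the floor, front panel 15 mm thick, from x = -93 to -108 mm here, its top 67 mm above the table. Only what is out in front of the base is open from above.
- drawer_handle (a point): middle of the drawer's brass bar handle, 35 mm in front of the drawer's face and 43 mm above the table; the bar, about 10 mm thick and 90 mm long, runs along the chest's y.
- cassette_mid (a point): centre (14 mm above its underside) of the loose drying cassette, a white block with blue end bands and blue slots on top, 64 mm long (its x), 34 mm wide (its y), 28 mm high, about 90 g. It fits anywhere flat inside the drawer with room to close.
- cassette: the same cassette; origin at the centre of its underside, axes as above.
- lid (a joint): opening angle of the lid, rad: 0 shut, end stop 0.38. Its level hinge runs along the back rim, 150 mm from the front edge, so the gap in mm is 150 x angle: 25 mm is 0.167. A sticky seal: the pull needed at the handle peaks at about 14 N (weight included) in the first few mm as it breaks free, then fades to about 7 N at a 25 mm gap and less beyond. Let go, it closes and seals again.
- lid_hinge (a point): middle of the hinge axis of the reddish lid (150 mm deep, 170 mm wide, 14 mm thick, about 0.35 kg), at x = +100 mm, z = 143.5 mm in the chest frame; the axis runs along the chest's y.
- lid_handle (a point): middle of the lid's brass bar handle: a round bar 10 mm thick and 72 mm long along the chest's y, raised on two end posts; shut, it lies 125 mm in front of the hinge axis and 44 mm above it (30 mm above the lid's top, 187 mm above the table). Moves and tilts with the lid; in a hard grip it turns only with some friction.
- cup_a: white cup, 64 mm across, 55 mm high, a bystander; origin at the centre of its underside.
- cup_b: blue cup, same size, a bystander; origin at the centre of its underside.
- jar: small dark turned-wood jar, 76 mm across, 90 mm high, a bystander; origin at the centre of its underside.
- teapot: dark clay teapot, body 100 mm across, 79 mm high, spout towards its +x and handle to -x (160 mm overall), a bystander; origin at the centre of its underside.
There are look-alikes about, which are no part of the job. Of the things shaped like the cassette, the white one is meant.

How it is judged:
On the way, in this order (a step that is already met when the one before it is completed fails the run):
1. the cassette lies flat in the open drawer, let go (x of cassette_mid in the frame of drawer_floor between -0.09 and 0.09 m and y of cassette_mid in the frame of drawer_floor between -0.066 and 0.066 m and z of cassette_mid in the frame of drawer_floor between 0.009 and 0.019 m and angle between cassette_mid's own z axis and vertical below 0.15 rad and contact force between cassette and the arm below 0.05 N and contact force between cassette and the fingers below 0.05 N and value of joint drawer above 0.03 m), for 0.2 s.
2. the drawer is slid shut with the cassette in it, the lid still sealed (x of cassette_mid in the frame of drawer_floor between -0.09 and 0.09 m and y of cassette_mid in the frame of drawer_floor between -0.066 and 0.066 m and z of cassette_mid in the frame of drawer_floor between 0.009 and 0.019 m and angle between cassette_mid's own z axis and vertical below 0.15 rad and value of joint drawer below 0.005 m and value of joint lid below 0.02 rad), for 0.2 s.
3. the lid is broken free and held slightly open (value of joint lid between 0.1 and 0.24 rad and contact force between lid and the fingers above 1 N), for 0.3 s.
At the end, for the whole second after the job is handed in: The drawer is shut (within 5 mm) with the cassette lying flat in it (within 0.15 rad); the lid stands still at 0.10 to 0.24 rad (15 to 36 mm at its front edge), the fingers bearing on it with more than 1 N and nothing else propping it; the cups, jar and teapot within 30 mm of where they were (all of step 3 and x of cassette_mid in the frame of drawer_floor between -0.09 and 0.09 m and y of cassette_mid in the frame of drawer_floor between -0.066 and 0.066 m and z of cassette_mid in the frame of drawer_floor between 0.009 and 0.019 m and angle between cassette_mid's own z axis and vertical below 0.15 rad and contact force between cassette and the arm below 0.05 N and contact force between cassette and the fingers below 0.05 N and value of joint drawer below 0.005 m and velocity of joint lid between -0.05 and 0.05 rad/s and distance of each of cup_a, cup_b, jar, teapot from where it was at the start of the episode below 0.03 m and contact force between lid and cup_a below 0.05 N and contact force between lid and cup_b below 0.05 N and contact force between lid and jar below 0.05 N and contact force between lid and teapot below 0.05 N); the arm keeps its last pose, push and grip.
It fails at once if the lid flies open past 50 mm at its front edge (value of joint lid above 0.345 rad).
It fails at once if a cup, the jar or the teapot is shifted by over 30 mm or tipped (distance of any of cup_a, cup_b, jar, teapot from where it was at the start of the episode above 0.03 m or angle between any of cup_a, cup_b, jar, teapot's own z axis and vertical above 0.4 rad).
It also fails if it takes over 61 s, if anything falls off the work surface, if the arm or the gripper's body presses on something with over 40 N, if the wrist force passes 120 N, or if a joint passes its speed limit or range.

## Working session

There is one attempt and no reset: what is moved stays moved. The work goes in short steps, Python scripts to look and compute and a tool call to move; the robot and the scene stay as the last step left them, time stands still between calls to the robot, and variables do not carry over. Pictures are saved under pics/ and viewed, and the job is handed in when it is done.

Besides the shell and the picture viewer there is one more tool, called as name(argument=value, ...) on one line, values as JSON. servo_tool: Moves the arm, as the interface text tells. Its arguments: {"type":"object","properties":{"moves":{"type":"array"},"grip_force":{"type":"number"}},"required":["moves"]}

```bash
mkdir -p pics; cat > h.py <<'E'
import numpy as np, cv2
from workcell import env, optics, order, models
from scipy.spatial.transform import Rotation as R
def K(p):
    f=240/np.tan(np.radians(p["vertical_fov"])/2); return np.array([[f,0,p["cx"]],[0,f,p["cy"]],[0,0,1.]])
def ray(p,uv):
    u=cv2.undistortPoints(np.array([[uv]],float),K(p),np.array([p["k1"],0,0,0,0.])) if False else None
    k=K(p); d=np.array([(uv[0]-k[0,2])/k[0,0],(uv[1]-k[1,2])/k[1,1]]); s=d.copy()
    for _ in range(50): s=d/(1+p["k1"]*(s@s))
    E=np.array(p["extrinsics"]); Rm=E[:3,:3]; o=-Rm.T@E[:3,3]
    v=Rm.T@np.array([s[0],-s[1],-1.]); return o,v/np.linalg.norm(v)
def atz(p,uv,z):
    o,v=ray(p,uv); return o+v*(z-o[2])/v[2]
def tri(prs):
    A=np.zeros((3,3));b=np.zeros(3);L=[]
    for p,uv in prs:
        o,v=ray(p,uv);M=np.eye(3)-np.outer(v,v);A+=M;b+=M@o;L.append((o,M))
    x=np.linalg.solve(A,b); return x,[np.linalg.norm(M@(x-o)) for o,M in L]
def proj(p,X):
    E=np.array(p["extrinsics"]); c=E[:3,:3]@np.asarray(X)+E[:3,3]; s=np.array([c[0],-c[1]])/-c[2]
    s=s*(1+p["k1"]*(s@s)); k=K(p); return np.array([k[0,0]*s[0]+k[0,2],k[1,1]*s[1]+k[1,2]])
def st():
    s=env.get_state(); print({k:np.round(s[k],3).tolist() for k in("clock","joint_pos","tcp_pos","orientation","wrist_force","finger_gap")}); return s
E
python3 - <<'E'
from h import *
np.set_printoptions(precision=4,suppress=True)
st()
P={}
for n in("scene","top","wrist"):
    p=optics.read_camera(n);P[n]=p;cv2.imwrite(f"pics/{n}0.png",p["pixels"]);print(n,p["vertical_fov"],p["cx"],p["cy"],p["k1"])
for n in("scene","top"):
  for t in("chest","drawer_floor","drawer_handle","cassette_mid","lid_hinge","lid_handle","cup_a","cup_b","jar","teapot"):
    print(n,t,[(np.round(d["location"],1).tolist(),round(d["conf"],2)) for d in models.pinpoint(t,P[n])][:4])
E
```

```text
{'clock': 0.0, 'joint_pos': [1.099, 0.314, 0.045, 1.304, 0.0, 1.431], 'tcp_pos': [0.187, 0.543, 0.23], 'orientation': [0.697, 0.116, 0.698, -0.117], 'wrist_force': [0.108, 0.705, -0.747], 'finger_gap': 0.086}
scene 42.37673366928398 313.8596014181337 240.12884996803518 -0.20653316951849138
top 45.812764956022306 316.0986838853031 236.14302922550712 -0.06955197017425462
wrist 64.0309944042528 315.7483696030247 245.4355393024805 -0.04480332294294264
scene chest [([297.8, 250.2], 0.64)]
scene drawer_floor [([332.5, 271.0], 0.75)]
scene drawer_handle [([377.7, 302.1], 0.77)]
scene cassette_mid [([410.5, 368.4], 0.94), ([375.0, 348.8], 0.93), ([446.7, 329.3], 0.81), ([452.0, 392.9], 0.67)]
scene lid_hinge [([269.7, 194.5], 0.75)]
scene lid_handle [([303.9, 212.7], 0.63)]
scene cup_a [([247.2, 312.2], 0.9), ([218.9, 255.7], 0.83)]
scene cup_b [([247.2, 312.2], 0.9), ([218.9, 255.7], 0.83)]
scene jar [([378.8, 433.2], 0.58), ([409.3, 373.2], 0.35)]
scene teapot [([379.4, 301.1], 0.74), ([248.4, 167.4], 0.69)]
top chest [([135.3, 202.9], 0.42)]
top drawer_floor [([298.3, 262.0], 0.69)]
top drawer_handle [([491.0, 263.4], 0.69), ([238.2, 281.2], 0.58), ([309.1, 168.9], 0.46)]
top cassette_mid [([180.7, 323.1], 0.96), ([129.7, 288.1], 0.92), ([165.1, 269.5], 0.7), ([204.7, 250.9], 0.68)]
top lid_hinge [([400.1, 237.1], 0.85)]
top lid_handle [([344.8, 250.2], 0.7)]
top cup_a [([387.8, 168.6], 0.96), ([306.7, 164.6], 0.75)]
top cup_b [([387.8, 168.6], 0.96), ([306.7, 164.6], 0.75)]
top jar [([133.4, 201.1], 0.81)]
top teapot [([490.2, 262.4], 0.6)]
```

View pics/scene0.png

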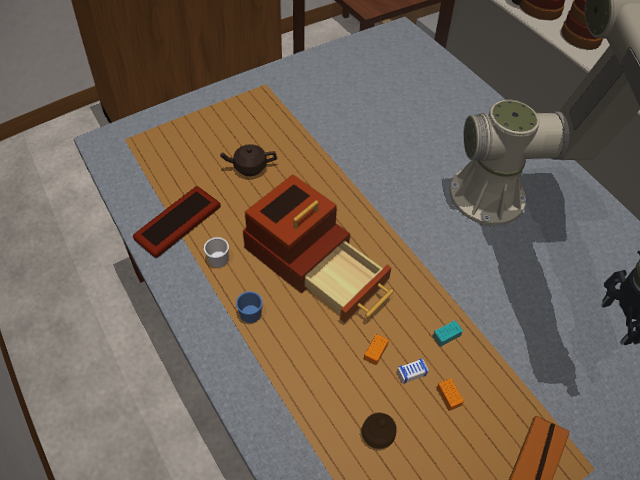

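View pics/top0.png

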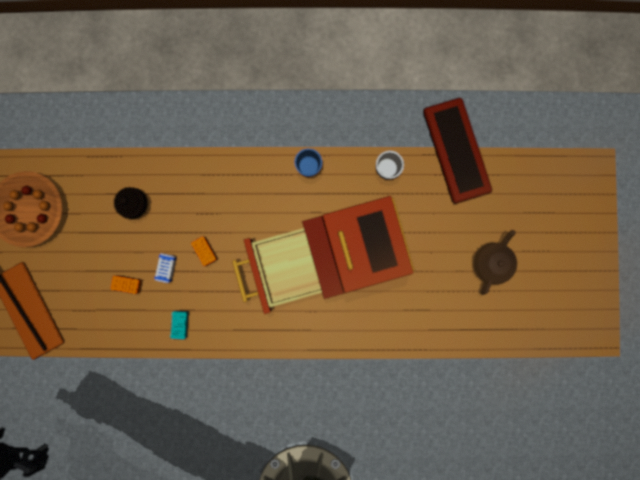

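View pics/wrist0.png

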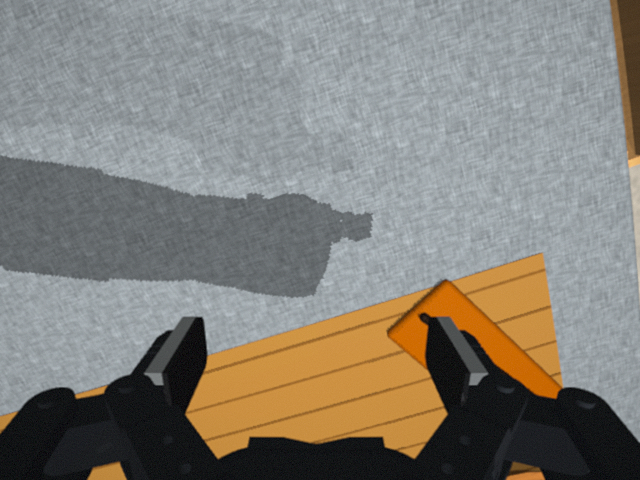

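Candidates for the cassette are white/blue at scene (412,370) / top (165,268), orange at scene (376,348) and (450,393), and teal at (448,332). The white one with blue bands fits the description. I'll confirm it in a crop and triangulate.

```bash
python3 - <<'E'
from h import *
np.set_printoptions(precision=4,suppress=True)
a=optics.read_camera("scene");b=optics.read_camera("top")
def best(n,p,near=None):
    L=models.pinpoint(n,p)
    if near: L=sorted(L,key=lambda d:np.hypot(*(np.array(d["location"])-near)))
    return L[0]["location"] if L else None
for n,na,nb in(("cassette_mid",(412,370),(165,268)),("drawer_floor",(345,277),(290,265)),("drawer_handle",(378,302),(240,281)),("lid_hinge",(270,194),(400,237)),("lid_handle",(304,212),(345,250)),("jar",(379,433),(133,202)),("cup_a",(218,255),(388,168)),("cup_b",(248,311),(307,165))):
    ua=best(n,a,na);ub=best(n,b,nb)
    print(n,ua,ub,*tri([(a,ua),(b,ub)]))
s=cv2.resize(a["pixels"][315:415,340:480],None,fx=5,fy=5)
cv2.imwrite("pics/c1.png",s)
s=cv2.resize(b["pixels"][185:320,220:420],None,fx=4,fy=4,interpolation=cv2.INTER_CUBIC)
cv2.imwrite("pics/c2.png",s)
s=cv2.resize(a["pixels"][170:325,235:405],None,fx=4,fy=3.8,interpolation=cv2.INTER_CUBIC)
s=cv2.resize(a["pixels"][175:325,235:405],None,fx=4,fy=4,interpolation=cv2.INTER_CUBIC)
cv2.imwrite("pics/c3.png",s)
for p in(a,b):
  m=[d for d in models.outline_of("cassette_mid",p)]
  for d in m: print(d["location"],d["conf"],d["pixels"].sum(),cv2.minAreaRect(np.argwhere(d["pixels"])[:,::-1].astype(np.float32)))
E
```

```text
cassette_mid [412.5, 370.7] [164.3, 267.4] [0.5242 0.3283 0.018 ] [np.float64(0.0005520463292810101), np.float64(0.0005520463292809798)]
drawer_floor [332.9, 272.6] [299.9, 264.5] [0.5335 0.0103 0.0238] [np.float64(0.002718088009678826), np.float64(0.002718088009678642)]
drawer_handle [376.8, 299.1] [240.1, 280.8] [0.4967 0.1444 0.0533] [np.float64(0.002552566250388519), np.float64(0.002552566250388597)]
lid_hinge [272.1, 195.6] [399.5, 232.1] [ 0.5945 -0.1973  0.1502] [np.float64(0.005011050771144557), np.float64(0.005011050771144658)]
lid_handle [304.3, 213.1] [344.3, 250.7] [ 0.5611 -0.0846  0.1773] [np.float64(0.0022995944050331063), np.float64(0.0022995944050331982)]
jar [376.3, 435.8] [134.8, 201.5] [0.6796 0.4068 0.0002] [np.float64(0.0019078428342381084), np.float64(0.0019078428342379978)]
cup_a [216.4, 255.1] [386.1, 168.2] [ 0.7586 -0.1915  0.0189] [np.float64(0.003258582283717341), np.float64(0.003258582283717497)]
cup_b [250.0, 314.9] [307.8, 166.7] [ 0.7646 -0.0067 -0.0057] [np.float64(0.0010048123299880786), np.float64(0.001004812329988122)]
[449.4, 392.8] 0.93 470 ((44
[... 270 characters left out ...]
.1999816894531), (16.76007080078125, 28.144268035888672), 71.56504821777344)
[248.4, 307.7] 0.61 687 ((249.0, 306.5), (31.0, 26.0), 90.0)
[447.6, 331.4] 0.6 445 ((447.51885986328125, 332.9339599609375), (17.28888702392578, 28.361543655395508), 60.945396423339844)
[128.9, 287.3] 0.96 465 ((125.96141815185547, 284.0520324707031), (29.601430892944336, 15.872391700744629), 10.007980346679688)
[180.6, 325.9] 0.89 480 ((179.5, 325.0), (17.0, 30.0), 0.0)
[165.5, 266.5] 0.8 440 ((165.17605590820312, 267.826416015625), (17.4052791595459, 27.294645309448242), 8.530765533447266)
[203.3, 250.0] 0.55 448 ((204.0148162841797, 251.30413818359375), (28.761991500854492, 15.96072769165039), 60.64224624633789)
```

View pics/c1.png

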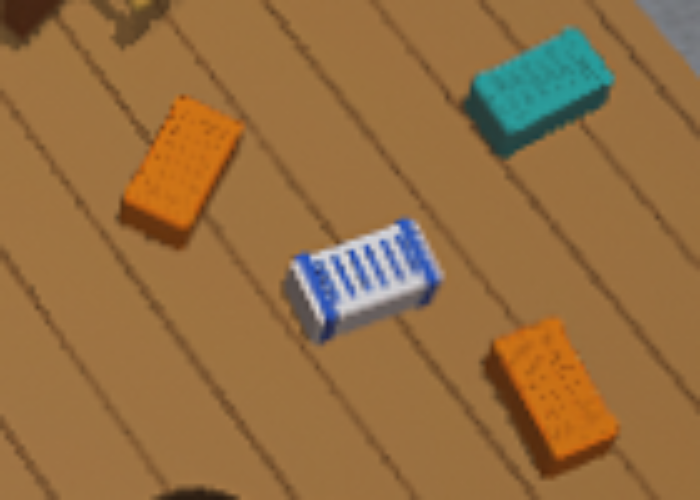

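View pics/c2.png

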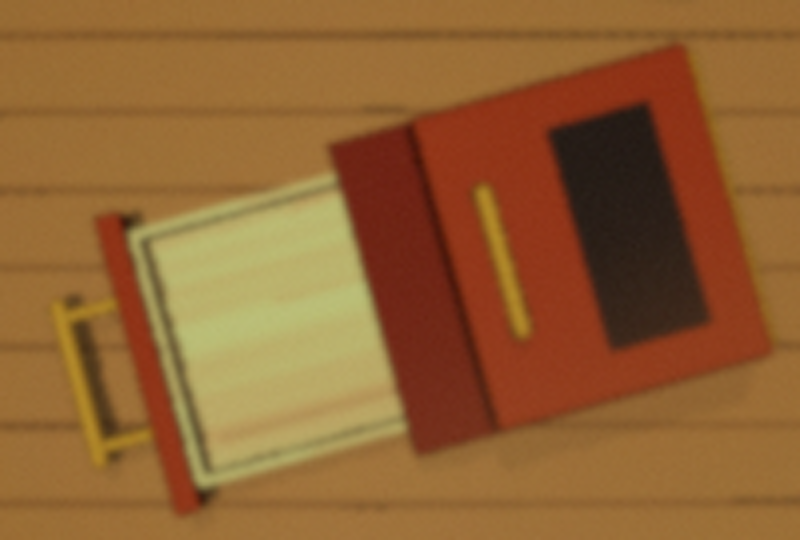

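View pics/c3.png

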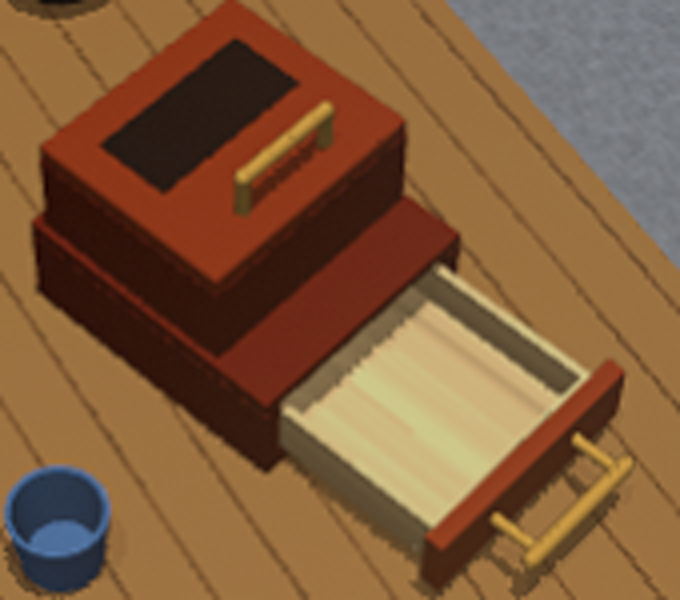

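The crop confirms that the white block with blue bands and slots at scene (412,370) is the cassette. Next I'll fit the chest pose and drawer opening to its corners, and get the cassette heading.

```bash
cat > fit.py <<'E'
from h import *
from scipy.optimize import least_squares
np.set_printoptions(precision=4,suppress=True)
a=optics.read_camera("scene");b=optics.read_camera("top")
z=.1575
def A(x,y): return (x/4+235-.375,y/4+175-.375)
def B(x,y): return (x/4+220-.375,y/4+185-.375)
C=[(b,B(413,122),(-.05,.085,z),0),(b,B(684,46),(.1,.085,z),0),(b,B(770,352),(.1,-.085,z),0),(b,B(497,430),(-.05,-.085,z),0),
(b,B(332,146),(-.11,.09,.078),0),(b,B(418,452),(-.11,-.09,.078),0),
(a,A(218,283),(-.05,.085,z),0),(a,A(42,148),(.1,.085,z),0),(a,A(404,123),(-.05,-.085,z),0),(a,A(232,1),(.1,-.085,z),0),
(a,A(270,402),(-.11,.09,.078),0),(a,A(460,240),(-.11,-.09,.078),0),
(b,B(58,303),(.0015-.108-.035,.045,.043),1),(b,B(100,464),(.0015-.108-.035,-.045,.043),1),
(a,A(535,555),(.0015-.143,.045,.043),1),(a,A(630,465),(.0015-.143,-.045,.043),1),
(b,B(484,185),(-.025,.036,.187),0),(b,B(521,337),(-.025,-.036,.187),0),(a,A(240,178),(-.025,.036,.187),0),(a,A(330,106),(-.025,-.036,.187),0)]
def W(q,X,d):
    X=np.array(X,float); X[0]-=d*q[3]; c,s=np.cos(q[2]),np.sin(q[2]); return np.array([q[0]+c*X[0]-s*X[1],q[1]+s*X[0]+c*X[1],X[2]])
f=lambda q:np.concatenate([proj(p,W(q,X,d))-uv for p,uv,X,d in C])
r=least_squares(f,[.57,-.12,-1.3,.12],loss="soft_l1"); q=r.x
print("chest",q,"deg",np.degrees(q[2]));print(f(q).reshape(-1,2).round(1).tolist())
for n,X,d in(("lid_handle",(-.025,0,.187),0),("hinge",(.1,0,.1435),0),("floor",(.0015,0,.022),1),("dhandle",(-.1415,0,.043),1),("dfront top",(-.099,0,.067),1)): print(n,W(q,X,d))
for n,p,near in(("s",a,(412,370)),("t",b,(165,268))):
    im=p["pixels"].astype(int); x0,y0=near
    m=np.zeros((480,640),np.uint8); B_,G,R_=im[...,0],im[...,1],im[...,2]
    m[(B_>R_*1.0+5)|((B_>120)&(abs(B_-R_)<60))]=1
    k=np.zeros_like(m);k[y0-22:y0+22,x0-22:x0+22]=1;m&=k
    pts=np.argwhere(m)[:,::-1].astype(float)
    w=np.array([atz(p,u,.024)[:2] for u in pts]); mu=w.mean(0);ev,V=np.linalg.eigh(np.cov((w-mu).T));v=V[:,1]
    print(n,len(pts),mu,np.sqrt(ev*12),np.degrees(np.arctan2(v[1],v[0])),cv2.minAreaRect((w*1000).astype(np.float32)))
E
python3 fit.py
```

```text
chest [ 0.5676 -0.1094 -1.295   0.1277] deg -74.20057312677744
[[-0.9, -1.0], [0.5, -1.6], [1.9, 0.4], [0.7, 0.9], [-7.6, 1.4], [-6.9, 3.2], [-1.0, -0.6], [-1.7, -1.0], [0.7, -1.5], [-0.7, -2.0], [3.3, 4.5], [4.5, 1.0], [-0.3, 1.4], [-0.2, -0.7], [-0.8, 1.1], [-1.1, -0.1], [0.0, 1.8], [0.6, -2.0], [0.1, -0.1], [-1.6, 0.7]]
lid_handle [ 0.5608 -0.0853  0.187 ]
hinge [ 0.5948 -0.2056  0.1435]
floor [0.5333 0.012  0.022 ]
dhandle [0.4943 0.1496 0.043 ]
dfront top [0.5059 0.1087 0.067 ]
s 395 [0.5227 0.328 ] [0.0365 0.0658] 169.20390729755266 ((523.1129150390625, 329.8967590332031), (41.64374542236328, 65.43926239013672), 77.77571868896484)
t 411 [0.5236 0.327 ] [0.0351 0.0644] 168.747767145622 ((523.2554931640625, 326.19635009765625), (38.18159103393555, 63.97146987915039), 77.56270599365234)
```

```bash
sed -i 's/^(b,B(332,146).*$//; s/^(a,A(270,402).*$//' fit.py; python3 fit.py
cat >> h.py <<'E'
def rel(target,yawdeg):
    "shift in tool axes (cm) after turning about tool x so that tool y heads yaw (mod 180)"
    s=st(); w,x,y,z=s["orientation"]; T=R.from_quat([x,y,z,w]); M=T.as_matrix(); h=np.degrees(np.arctan2(M[1,1],M[0,1]))
    d=(h-yawdeg+90)%180-90   # + turn about tool x (down) lowers heading
    print("tool axes\n",M.round(3),"y head",round(h,1),"turn rad",round(np.radians(d),3))
    D=np.array(target)-s["tcp_pos"]
    print("shift before turn cm",(M.T@D*100).round(2),"after turn",((T*R.from_euler('x',np.radians(d))).as_matrix().T@D*100).round(2))
E
python3 - <<'E'
from h import *
rel([.5235,.3275,.10],79)
E
```

```text
chest [ 0.5667 -0.108  -1.2942  0.1261] deg -74.1532610758906
[[-1.6, -0.5], [-0.2, -1.1], [1.2, 0.8], [0.0, 1.3], [-0.3, -0.3], [-1.1, -0.7], [1.3, -1.3], [-0.2, -1.8], [-0.3, 1.7], [-0.2, -0.4], [-0.6, 0.9], [-0.9, -0.3], [-0.7, 2.3], [-0.1, -1.5], [0.8, 0.2], [-1.0, 0.9]]
lid_handle [ 0.5599 -0.0839  0.187 ]
hinge [ 0.594  -0.2042  0.1435]
floor [0.5326 0.0119 0.022 ]
dhandle [0.4936 0.1495 0.043 ]
dfront top [0.5052 0.1086 0.067 ]
s 396 [0.5227 0.328 ] [0.0365 0.066 ] 169.1765890939833 ((523.1129150390625, 329.8967590332031), (41.64374542236328, 65.43926239013672), 77.77571868896484)
t 410 [0.5237 0.327 ] [0.0352 0.0642] 168.84715877752024 ((523.3952026367188, 326.16552734375), (38.18159103393555, 63.685245513916016), 77.56270599365234)
{'clock': 2.35, 'joint_pos': [1.099, 0.313, 0.046, 1.304, 0.0, 1.431], 'tcp_pos': [0.187, 0.544, 0.231], 'orientation': [0.697, 0.117, 0.697, -0.117], 'wrist_force': [0.207, -0.366, 0.673], 'finger_gap': 0.085}
tool axes
 [[ 0.     0.326  0.945]
 [ 0.     0.945 -0.326]
 [-1.     0.     0.   ]] y head 71.0 turn rad -0.14
shift before turn cm [13.13 -9.49 38.82] after turn [ 13.13 -14.81  37.12]
```

servo_tool(moves=[[0.6, -1.05, 4.3, 0, -1], [1, -1.05, 4.3, 0, -1], [1, -1.05, 4.3, 0, -1], [1, -1.05, 4.3, 0, -1], [1, -1.05, 4.3, 0, -1], [1, -1.05, 4.3, 0, -1], [1, -1.05, 4.3, 0, -1], [1, -1.05, 4.3, 0, -1], [1, -1.05, 4.3, 0, -1], [0, 0, 0, -0.14, -1]], grip_force=40)

```text
clock: 3.6
tcp_pos: [0.5248, 0.326, 0.144]
orientation: [0.704, 0.068, 0.704, -0.068]
wrist_force: [-0.3, -0.5, -0.1]
finger_gap: 0.0856
```

```bash
python3 - <<'E'
from h import *
rel([.5235,.3275,.004],79)
p=optics.read_camera("wrist");cv2.imwrite("pics/w1.png",p["pixels"])
print([(d["location"],d["conf"]) for d in models.pinpoint("cassette_mid",p)])
for d in models.pinpoint("cassette_mid",p): print(atz(p,d["location"],.014))
E
```

```text
{'clock': 3.6, 'joint_pos': [0.426, 0.432, 0.005, 1.144, -0.0, 0.619], 'tcp_pos': [0.525, 0.326, 0.144], 'orientation': [0.704, 0.068, 0.704, -0.068], 'wrist_force': [-0.314, -0.487, -0.092], 'finger_gap': 0.086}
tool axes
 [[-0.001  0.191  0.982]
 [-0.001  0.982 -0.191]
 [-1.    -0.001 -0.   ]] y head 79.0 turn rad -0.001
shift before turn cm [14.    0.14 -0.15] after turn [14.    0.14 -0.15]
[([431.7, 150.1], 0.84), ([223.3, 48.6], 0.77), ([211.7, 292.3], 0.66), ([312.5, 226.0], 0.59)]
[0.48116042 0.41716868 0.014     ]
[0.39091849 0.29112772 0.014     ]
[0.55682325 0.23722329 0.014     ]
[0.5191762  0.32506065 0.014     ]
```

View pics/w1.png

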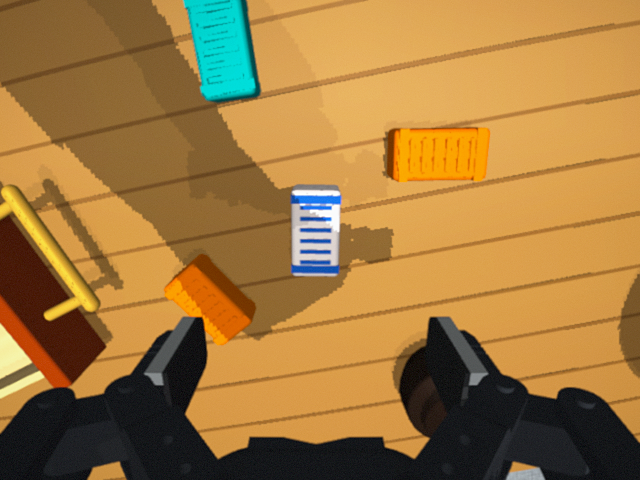

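The wrist view shows the white cassette at (316,230), centred and aligned between the jaws. The orange neighbours are just clear if I narrow the jaws, so I'll do that and descend.

servo_tool(moves=[[0, 0.05, -0.2, 0, -0.3], [2, 0, 0, 0, -0.3], [3, 0, 0, 0, -0.3], [3, 0, 0, 0, -0.3], [3, 0, 0, 0, -0.3], [2, 0, 0, 0, -0.3], [1.3, 0, 0, 0, -0.3], [0, 0, 0, 0, 1], [0, 0, 0, 0, 1], [0, 0, 0, 0, 1]])

```text
clock: 5.0
tcp_pos: [0.5212, 0.3295, 0.0033]
orientation: [0.704, 0.068, 0.703, -0.067]
wrist_force: [-1.1, 0.5, -1.9]
finger_gap: 0.0334
```

```bash
python3 - <<'E'
from h import *
st()
p=optics.read_camera("wrist");cv2.imwrite("pics/w2.png",p["pixels"])
E
```

```text
{'clock': 5.0, 'joint_pos': [0.434, 0.545, -0.187, 0.837, 0.0, 0.626], 'tcp_pos': [0.521, 0.33, 0.003], 'orientation': [0.704, 0.068, 0.703, -0.067], 'wrist_force': [-1.13, 0.488, -1.907], 'finger_gap': 0.033}
```

View pics/w2.png

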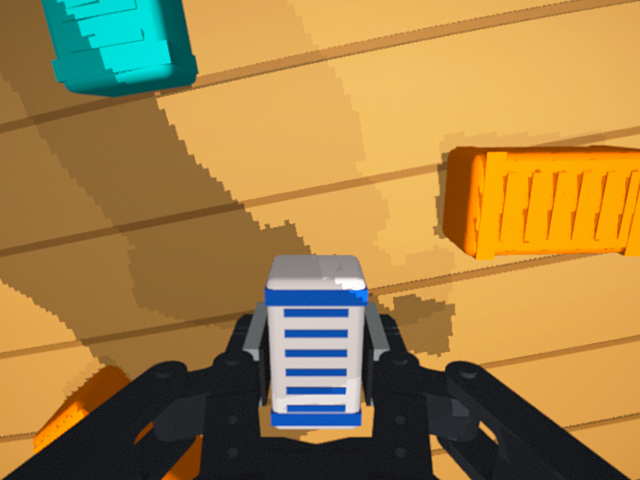

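The cassette sits between the pads at (316,340), with a gap of 33.4 mm. Now I'll lift it and carry it.

servo_tool(moves=[[-2, 0, 0, 0, 1], [-4, 0, 0, 0, 1], [-5, 0, 0, 0, 1], [-3, -2, 0.4, 0, 1], [0, -4.3, 0.9, 0, 1], [0, -4.4, 0.9, 0, 1], [0, -4.4, 0.9, 0, 1], [0, -4.4, 0.9, 0, 1], [0, -4.4, 0.9, 0, 1], [0, -4.4, 0.9, 0, 1]])

```text
clock: 6.3
tcp_pos: [0.5237, 0.0388, 0.1429]
orientation: [0.704, 0.068, 0.703, -0.068]
wrist_force: [1.1, 0.3, -1.0]
finger_gap: 0.0334
```

servo_tool(moves=[[0, 0, 0, -0.16, 1], [0, 0, 0, -0.16, 1], [0, 0, 0, -0.15, 1], [0, 0, 0, 0, 1], [0, 0, 0, 0, 1], [0, 0, 0, 0, 1], [0, 0, 0, 0, 1], [0, 0, 0, 0, 1], [0, 0, 0, 0, 1], [0, 0, 0, 0, 1]])

```text
clock: 7.55
tcp_pos: [0.5236, 0.0403, 0.1423]
orientation: [0.7, -0.098, 0.7, 0.098]
wrist_force: [-0.1, 1.1, -1.5]
finger_gap: 0.0336
```

```bash
python3 - <<'E'
from h import *
rel([.5244,.0408,.029],105.85)
p=optics.read_camera("wrist");cv2.imwrite("pics/w3.png",p["pixels"])
E
```

```text
{'clock': 7.55, 'joint_pos': [-0.076, 0.262, -0.247, 1.062, 0.0, -0.354], 'tcp_pos': [0.524, 0.04, 0.142], 'orientation': [0.7, -0.098, 0.7, 0.098], 'wrist_force': [-0.076, 1.114, -1.51], 'finger_gap': 0.034}
tool axes
 [[ 0.    -0.275  0.962]
 [ 0.     0.962  0.275]
 [-1.     0.     0.   ]] y head 105.9 turn rad 0.001
shift before turn cm [11.33  0.03  0.1 ] after turn [11.33  0.03  0.1 ]
```

View pics/w3.png

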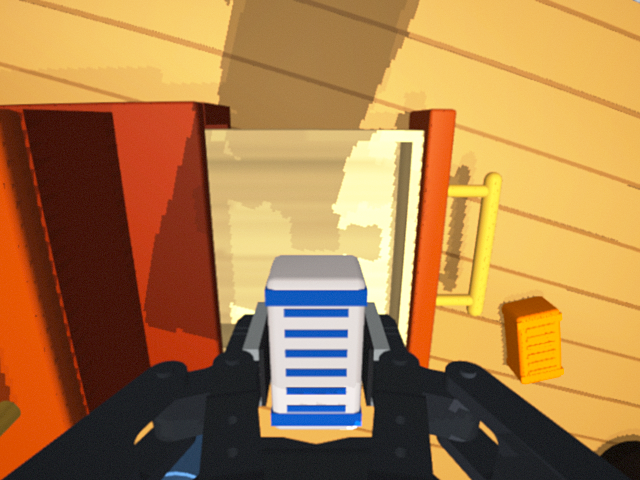

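```bash
python3 - <<'E'
from h import *
p=optics.read_camera("wrist");q=[.5667,-.108,-1.2942,.1261]
c,s=np.cos(q[2]),np.sin(q[2])
im=p["pixels"].copy()
def W(x,y,z): return [q[0]+c*x-s*y,q[1]+s*x+c*y,z]
d=q[3]
for X in [(-.1415-d,.045,.043),(-.1415-d,-.045,.043),(-.0915-d,.069,.067),(-.0915-d,-.069,.067),(-.05,-.085,.1575),(-.0915,-.09,.078),(-.11,-.09,.078),(-.1065-d,-.069,.067),(-.1065-d,-.09,.067)]:
    u=proj(p,W(*X));print(X,u.round(0)); cv2.circle(im,(int(u[0]),int(u[1])),4,(0,255,0),2)
cv2.imwrite("pics/w3b.png",im)
E
```

```text
(-0.26759999999999995, 0.045, 0.043) [475. 308.]
(-0.26759999999999995, -0.045, 0.043) [493. 180.]
(-0.2176, 0.069, 0.067) [410. 357.]
(-0.2176, -0.069, 0.067) [429. 143.]
(-0.05, -0.085, 0.1575) [ -5. 108.]
(-0.0915, -0.09, 0.078) [192. 101.]
(-0.11, -0.09, 0.078) [228. 101.]
(-0.23259999999999997, -0.069, 0.067) [456. 143.]
(-0.23259999999999997, -0.09, 0.067) [460. 103.]
```

View pics/w3b.png

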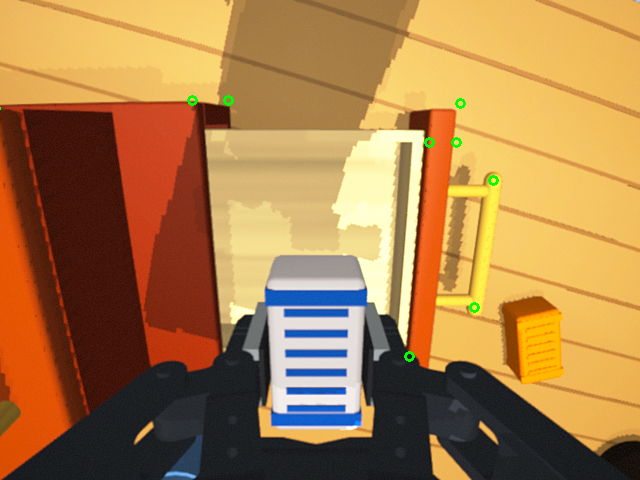

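The projected model (green) matches the drawer and handle within a few mm, so I'll lower the cassette and release it.

servo_tool(moves=[[2, 0, 0.1, 0, 1], [3, 0, 0, 0, 1], [3, 0, 0, 0, 1], [2, 0, 0, 0, 1], [1, 0, 0, 0, 1], [0.6, 0, 0, 0, 1], [0, 0, 0, 0, 1], [0, 0, 0, 0, 1], [0, 0, 0, 0, 1], [0, 0, 0, 0, 1]])

```text
clock: 8.9
tcp_pos: [0.5248, 0.0405, 0.0267]
orientation: [0.701, -0.098, 0.7, 0.098]
wrist_force: [-0.7, 0.2, -1.4]
finger_gap: 0.0331
```

servo_tool(moves=[[0, 0, 0, 0, -0.1], [0, 0, 0, 0, -0.1], [0, 0, 0, 0, -0.1], [-1, 0, 0, 0, -0.1], [-3, 0, 0, 0, -0.1], [-4, 0, 0, 0, -0.1], [-4, 0, 0, 0, -0.1], [0, 0, 0, 0, -0.1], [0, 0, 0, 0, -0.1], [0, 0, 0, 0, -0.1]])

```text
clock: 10.15
tcp_pos: [0.5236, 0.0406, 0.1452]
orientation: [0.7, -0.098, 0.701, 0.098]
wrist_force: [1.0, 0.2, -0.1]
finger_gap: 0.0469
```

```bash
python3 - <<'E'
from h import *
st()
p=optics.read_camera("wrist");cv2.imwrite("pics/w4.png",p["pixels"])
b=optics.read_camera("top");a=optics.read_camera("scene")
cv2.imwrite("pics/t4.png",np.hstack([cv2.resize(b["pixels"][185:320,220:420],(400,270)),cv2.resize(a["pixels"][195:330,235:405],(340,270))]))
for n in("cassette_mid","drawer_handle"):
  for p in (a,b): print(n,[(d["location"],d["conf"]) for d in models.pinpoint(n,p)])
E
```

```text
{'clock': 10.15, 'joint_pos': [-0.076, 0.262, -0.24, 1.071, 0.0, -0.354], 'tcp_pos': [0.524, 0.041, 0.145], 'orientation': [0.7, -0.098, 0.701, 0.098], 'wrist_force': [1.021, 0.203, -0.11], 'finger_gap': 0.047}
cassette_mid [([343.8, 277.2], 0.93), ([448.0, 331.5], 0.91), ([453.1, 392.9], 0.66), ([376.2, 347.3], 0.65)]
cassette_mid [([181.2, 323.6], 0.82), ([127.5, 288.0], 0.76), ([205.9, 252.5], 0.76)]
drawer_handle [([380.3, 301.0], 0.59)]
drawer_handle []
```

View pics/w4.png

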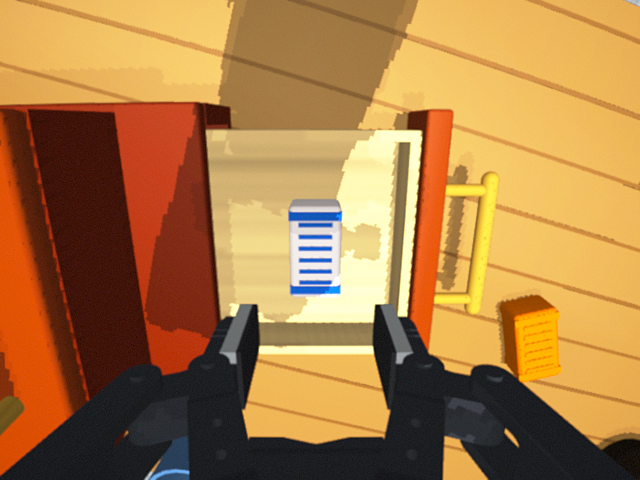

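View pics/t4.png

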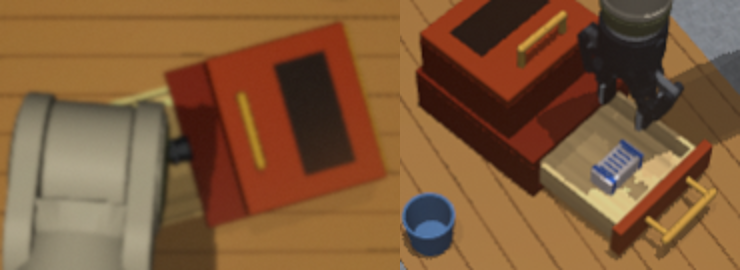

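The cassette lies flat in the drawer, at wrist view (316,247). Next I'll go in front of the drawer handle with the fingers shut.

servo_tool(moves=[[0, 3, 0, 0, 1], [0, 4, 0.1, 0, 1], [0, 4, 0, 0, 1], [0, 3.8, 0, 0, 1], [2, 0, 0, 0, 1], [3, 0, 0, 0, 1], [3, 0, 0, 0, 1], [3, 0, 0, 0, 1], [1, 0, 0, 0, 1], [0, 0, 0, 0, 1]])

```text
clock: 11.75
tcp_pos: [0.4845, 0.1831, 0.026]
orientation: [0.7, -0.098, 0.701, 0.098]
wrist_force: [-0.3, -0.1, 0.2]
finger_gap: -0.0001
```

```bash
python3 - <<'E'
from h import *
rel([.4936,.1495,.025],105.85)
p=optics.read_camera("wrist");cv2.imwrite("pics/w5.png",p["pixels"])
E
```

```text
{'clock': 11.75, 'joint_pos': [0.206, 0.363, -0.425, 0.784, 0.0, -0.072], 'tcp_pos': [0.485, 0.183, 0.026], 'orientation': [0.7, -0.098, 0.701, 0.098], 'wrist_force': [-0.28, -0.1, 0.218], 'finger_gap': -0.0}
tool axes
 [[-0.001 -0.275  0.962]
 [-0.     0.962  0.275]
 [-1.     0.    -0.001]] y head 105.9 turn rad 0.002
shift before turn cm [ 0.1  -3.48 -0.05] after turn [ 0.1  -3.48 -0.04]
```

View pics/w5.png

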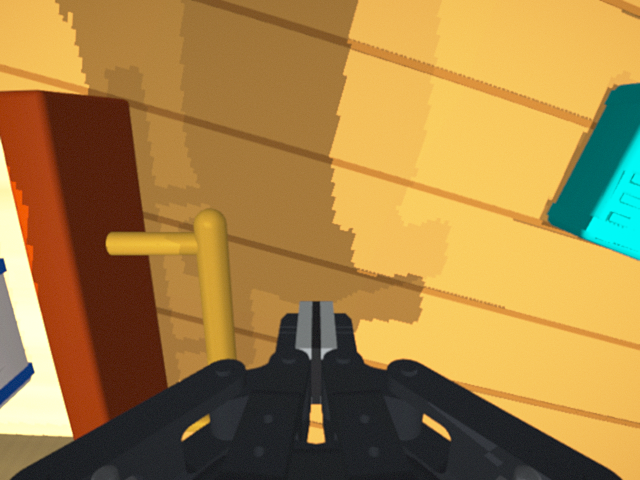

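The shut fingers (316,330) stand just in front of the bar (215,290). I'll push slowly along −y.

servo_tool(moves=[[0, -1, 0, 0, 1], [0, -1, 0, 0, 1], [0, -1.2, 0, 0, 1], [0, -1.3, 0, 0, 1], [0, -1.3, 0, 0, 1], [0, -1.3, 0, 0, 1], [0, -1.3, 0, 0, 1], [0, -1.3, 0, 0, 1], [0, -1.3, 0, 0, 1], [0, -1, 0, 0, 1]])

```text
clock: 13.05
tcp_pos: [0.5179, 0.0669, 0.0262]
orientation: [0.7, -0.098, 0.7, 0.098]
wrist_force: [-0.6, 2.1, -0.1]
finger_gap: 0.0001
```

servo_tool(moves=[[0, -0.6, 0, 0, 1], [0, -0.5, 0, 0, 1], [0, -0.4, 0, 0, 1], [0, -0.3, 0, 0, 1], [0, -0.2, 0, 0, 1], [0, 0, 0, 0, 1], [0, 0, 0, 0, 1], [0, 0, 0, 0, 1], [0, 0, 0, 0, 1], [0, 0, 0, 0, 1]])

```text
clock: 14.3
tcp_pos: [0.5231, 0.0487, 0.0262]
orientation: [0.7, -0.098, 0.7, 0.098]
wrist_force: [-0.1, 3.3, 0.1]
finger_gap: -0.0
```

```bash
python3 - <<'E'
from h import *
s=st();q=[.5667,-.108,-1.2942]
c,si=np.cos(q[2]),np.sin(q[2]);d=s["tcp_pos"][:2]-np.array(q[:2]);print("chest frame",d@[c,si],d@[-si,c])
a=optics.read_camera("scene");cv2.imwrite("pics/s6.png",cv2.resize(a["pixels"][175:325,235:405],None,fx=4,fy=4))
E
```

```text
{'clock': 14.3, 'joint_pos': [-0.06, 0.374, -0.407, 0.79, 0.0, -0.339], 'tcp_pos': [0.523, 0.049, 0.026], 'orientation': [0.7, -0.098, 0.7, 0.098], 'wrist_force': [-0.096, 3.337, 0.109], 'finger_gap': -0.0}
chest frame -0.16268679058396934 0.0008535763602850426
```

View pics/s6.png

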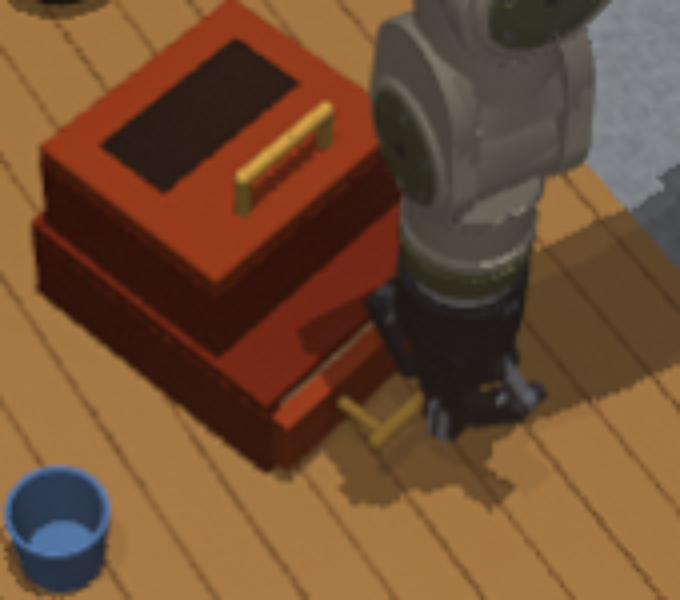

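A thin slit still shows at the drawer front, around (330,365) in the crop, so I'll push a bit further and watch the force.

servo_tool(moves=[[0, -0.2, 0, 0, 1], [0, -0.2, 0, 0, 1], [0, -0.1, 0, 0, 1], [0, -0.1, 0, 0, 1], [0, -0.1, 0, 0, 1], [0, -0.1, 0, 0, 1], [0, 0, 0, 0, 1], [0, 0, 0, 0, 1], [0, 0, 0, 0, 1], [0, 0, 0, 0, 1]])

```text
clock: 15.6
tcp_pos: [0.5231, 0.0482, 0.0263]
orientation: [0.7, -0.095, 0.7, 0.105]
wrist_force: [-6.0, 27.5, 6.0]
finger_gap: 0.0002
```

servo_tool(moves=[[0, 0.8, 0, 0, 1], [0, 2, 0, 0, 1], [0, 3, 0, 0, 1], [-3, 3, 0, 0, 1], [-4, 0, 0, 0, 1], [-5, 0, 0, 0, 1], [-5, 0, 0, 0, 1], [-2, 0, 0, 0, 1], [0, 0, 0, 0, 1], [0, 0, 0, 0, 1]])

```text
clock: 16.85
tcp_pos: [0.5008, 0.1254, 0.2151]
orientation: [0.7, -0.098, 0.701, 0.098]
wrist_force: [-0.3, -0.4, -0.1]
finger_gap: -0.0002
```

```bash
python3 - <<'E'
from h import *
st()
a=optics.read_camera("scene");cv2.imwrite("pics/s7.png",cv2.resize(a["pixels"][175:325,235:405],None,fx=4,fy=4))
p=optics.read_camera("wrist")
q=[.5667,-.108,-1.2942]
c,s=np.cos(q[2]),np.sin(q[2])
im=p["pixels"].copy()
for x in(-.1415,-.1465):
  for y in(-.045,.045):
    u=proj(p,[q[0]+c*x-s*y,q[1]+s*x+c*y,.043]);print(x,y,u.round());cv2.circle(im,(int(u[0]),int(u[1])),2,(0,255,0),-1)
    if x<-.145: continue
    u=proj(a,[q[0]+c*x-s*y,q[1]+s*x+c*y,.043]);print("scene crop",(u-[235,175])*4)
cv2.imwrite("pics/w7.png",im)
E
```

```text
{'clock': 16.85, 'joint_pos': [0.09, 0.206, -0.136, 1.23, -0.0, -0.188], 'tcp_pos': [0.501, 0.125, 0.215], 'orientation': [0.7, -0.098, 0.701, 0.098], 'wrist_force': [-0.317, -0.369, -0.131], 'finger_gap': -0.0}
-0.1415 -0.045 [191. 165.]
scene crop [467.3616113  346.31216389]
-0.1415 0.045 [201. 269.]
scene crop [372.01904122 435.10883925]
-0.1465 -0.045 [197. 165.]
-0.1465 0.045 [206. 269.]
```

View pics/s7.png

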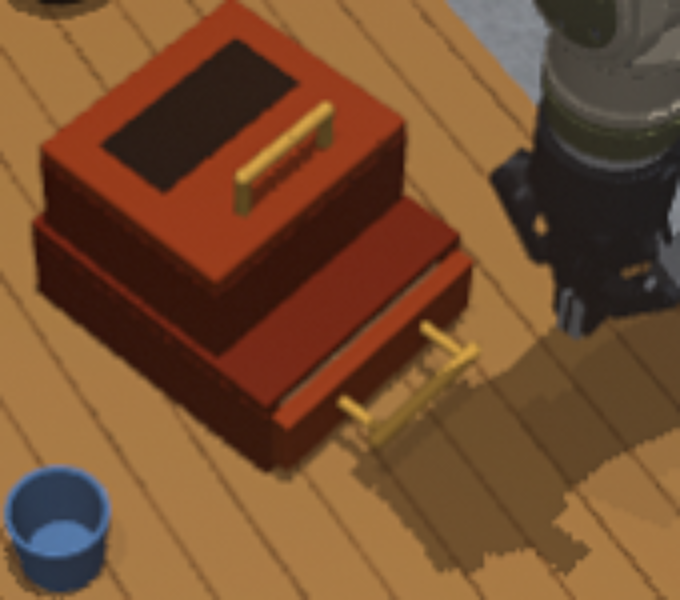

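View pics/w7.png

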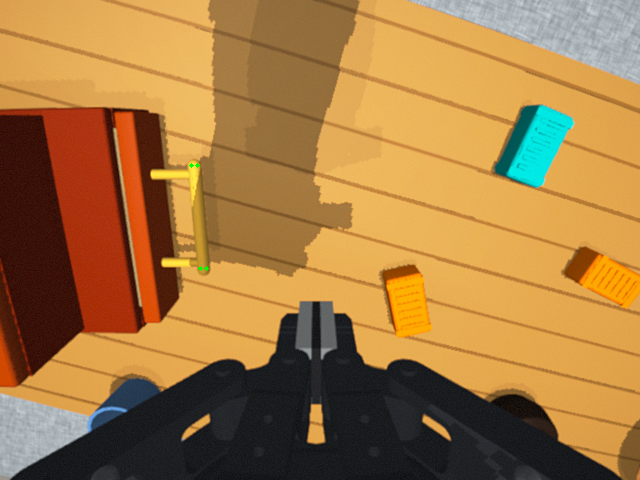

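Handle ends in the wrist view, (194,165) and (204,268), match the model's shut position. But a light slit of about 4 px shows behind the panel at (125,200), so I'll measure the drawer more precisely.

```bash
python3 - <<'E'
from h import *
p=optics.read_camera("wrist");a=optics.read_camera("scene")
cv2.imwrite("pics/w8.png",cv2.resize(p["pixels"][90:340,60:220],None,fx=2.4*1.0,fy=2.4,interpolation=cv2.INTER_CUBIC))
np.savez("w8.npz",**{k:np.array(p[k]) for k in p})
np.savez("a8.npz",**{k:np.array(a[k]) for k in a})
cv2.imwrite("pics/w8.png",cv2.resize(p["pixels"][95:235,70:220],None,fx=4.2,fy=4.2,interpolation=cv2.INTER_CUBIC))
E
```

```text
(no output)
```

View pics/w8.png

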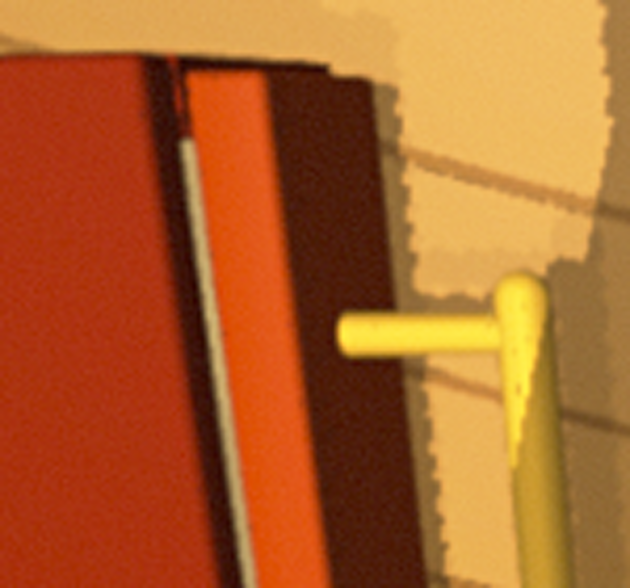

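```bash
python3 - <<'E'
from h import *
p=dict(np.load("w8.npz")); q=[.5667,-.108,-1.2942]; c,s=np.cos(q[2]),np.sin(q[2])
def ch(u,z):
    X=atz(p,[70+u[0]/4.2-.4,95+u[1]/4.2-.4],z);d=X[:2]-np.array(q[:2]);return (np.array([d@[c,s],d@[-s,c]])*1000).round(1)
for n,u,z in(("panel top front",(265,75),.067),("panel tf",(297,300),.067),("panel top back",(187,75),.067),("ptb",(222,310),.067),("deck edge",(143,58),.078),("deck edge",(175,300),.078),("bar end",(521,295),.043),("base tip z0",(330,70),0.0),("base tip .078",(330,70),.078),("panel bottom z.01",(372,80),.01),("panel bottom z.02",(372,80),.02),("deck face bottom?",(215,400),.067),("rim/light left",(212,400),.056)): print(n,ch(u,z))
E
```

```text
panel top front [-109.6  -86.1]
panel tf [-110.4  -47.5]
panel top back [-95.8 -86.3]
ptb [-96.4 -45.8]
deck edge [-94.2 -88.8]
deck edge [-93.8 -48.8]
bar end [-143.6  -45.7]
base tip z0 [-93.2 -88.7]
base tip .078 [-125.8  -86.5]
panel bottom z.01 [-106.   -86.3]
panel bottom z.02 [-109.9  -86.1]
deck face bottom? [-92.7 -29.4]
rim/light left [-86.4 -27.6]
```

Panel and bar read 2–4 mm out, with 2 mm calibration uncertainty, and the jaws' knuckles may have met the chest edge. To be sure, I'll push again with the tool turned a quarter turn so the knuckles stay away from it.

servo_tool(moves=[[0, 0, 0, 0.175, 1], [1, 0, 0, 0.175, 1], [1, 0, 0, 0.175, 1], [1, 0, 0, 0.175, 1], [1, 0, 0, 0.175, 1], [1, 0, 0, 0.175, 1], [1, 0, 0, 0.175, 1], [1, 0, 0, 0.175, 1], [1, 0, 0, 0.17, 1], [0, 0, 0, 0, 1]])

```text
clock: 18.3
tcp_pos: [0.5003, 0.1253, 0.1349]
orientation: [0.564, 0.424, 0.566, -0.426]
wrist_force: [0.3, 0.0, -0.3]
finger_gap: 0.0001
```

```bash
python3 - <<'E'
from h import *
q=[.5667,-.108,-1.2942]; c,s=np.cos(q[2]),np.sin(q[2])
rel([q[0]-c*.20,q[1]-s*.20,.026],15.85)
E
```

```text
{'clock': 18.3, 'joint_pos': [0.09, 0.253, -0.279, 1.042, 0.0, 1.38], 'tcp_pos': [0.5, 0.125, 0.135], 'orientation': [0.564, 0.424, 0.566, -0.426], 'wrist_force': [0.272, 0.024, -0.256], 'finger_gap': 0.0}
tool axes
 [[-0.003  0.961  0.277]
 [-0.     0.277 -0.961]
 [-1.    -0.003 -0.001]] y head 16.1 turn rad 0.004
shift before turn cm [10.89  0.03  4.26] after turn [10.89  0.05  4.26]
```

servo_tool(moves=[[3, 0, 0, 0, 1], [4, 0, 0, 0, 1], [3.9, 0, 0, 0, 1], [0, 0, 2.5, 0, 1], [0, 0, 2.5, 0, 1], [0, 0, 1.5, 0, 1], [0, 0, 0.8, 0, 1], [0, 0, 0.5, 0, 1], [0, 0, 0.2, 0, 1], [0, 0, 0, 0, 1]])

```text
clock: 19.55
tcp_pos: [0.5232, 0.0488, 0.0273]
orientation: [0.565, 0.426, 0.565, -0.425]
wrist_force: [-0.4, 0.4, -0.4]
finger_gap: -0.0001
```

servo_tool(moves=[[0, 0, 0.2, 0, 1], [0, 0, 0.2, 0, 1], [0, 0, 0.2, 0, 1], [0, 0, 0.1, 0, 1], [0, 0, 0, 0, 1], [0, 0, 0, 0, 1], [0, 0, 0, 0, 1], [0, 0, 0, 0, 1], [0, 0, 0, 0, 1], [0, 0, 0, 0, 1]])

```text
clock: 20.8
tcp_pos: [0.524, 0.046, 0.0273]
orientation: [0.563, 0.427, 0.568, -0.423]
wrist_force: [-2.6, 14.2, 4.4]
finger_gap: 0.0002
```

```bash
python3 - <<'E'
from h import *
q=[.5667,-.108,-1.2942]; c,s=np.cos(q[2]),np.sin(q[2])
S=st();d=S["tcp_pos"][:2]-np.array(q[:2]);print("chest frame",d@[c,s],d@[-s,c])
a=optics.read_camera("scene");cv2.imwrite("pics/s9.png",cv2.resize(a["pixels"][175:325,235:405],None,fx=4,fy=4))
E
```

```text
{'clock': 20.8, 'joint_pos': [-0.07, 0.375, -0.403, 0.795, 0.008, 1.219], 'tcp_pos': [0.524, 0.046, 0.027], 'orientation': [0.563, 0.427, 0.568, -0.423], 'wrist_force': [-2.588, 14.166, 4.447], 'finger_gap': 0.0}
chest frame -0.15979048084634037 0.0009433871868474636
```

View pics/s9.png

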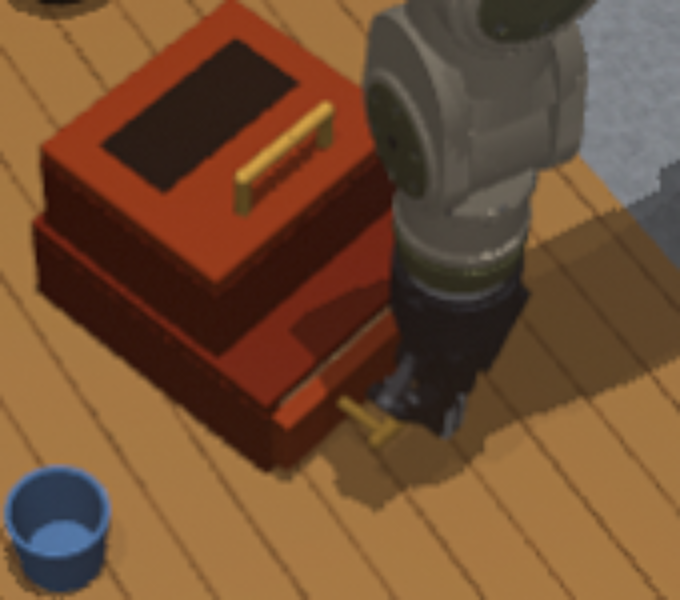

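There's a firm stop at 14 N again, with the bar at the same place and the panel flush with the base sides, so the drawer is at its shut stop. Now I'll back off, rise, and turn back for the lid handle.

servo_tool(moves=[[0, 0, -1.5, 0, 1], [0, 0, -3, 0, 1], [-3, 0, -1, 0, 1], [-5, 0, 0, -0.17, 1], [-5, 0, 0, -0.175, 0], [-5, 0, 0, -0.175, 0], [-4, 0, 0, -0.175, -0.4], [0, 0, 0, -0.175, -0.4], [0, 0, 0, -0.175, -0.4], [0, 0, 0, -0.175, -0.4]])

```text
clock: 22.1
tcp_pos: [0.51, 0.0947, 0.2474]
orientation: [0.707, 0.023, 0.707, -0.024]
wrist_force: [-0.6, -0.4, -0.7]
finger_gap: 0.06
```

servo_tool(moves=[[0, 0, 0, -0.175, -0.4], [0, 0, 0, -0.17, -0.4], [0, -3, 0, 0, -0.4], [0, -4, 0, 0, -0.4], [0, -4, 0, 0, -0.4], [0, -2, 0, 0, -0.4], [0, 0, 0, 0, -0.4], [0, 0, 0, 0, -0.4], [0, 0, 0, 0, -0.4], [0, 0, 0, 0, -0.4]])

```text
clock: 23.35
tcp_pos: [0.545, -0.0297, 0.2474]
orientation: [0.701, -0.097, 0.7, 0.097]
wrist_force: [-1.0, 0.6, -0.3]
finger_gap: 0.0599
```

```bash
python3 - <<'E'
from h import *
rel([.5597,-.083,.168],105.85)
p=optics.read_camera("wrist");a=optics.read_camera("scene");b=optics.read_camera("top")
im=p["pixels"].copy()
L={}
for n,k in(("w",p),("a",a),("b",b)):
    r=models.pinpoint("lid_handle",k); print(n,[(d["location"],d["conf"]) for d in r][:3]); L[n]=(k,r)
u=proj(p,[.5597,-.083,.187]);print("pred",u);cv2.circle(im,(int(u[0]),int(u[1])),3,(0,255,0),-1)
if L["w"][1]: print(atz(p,L["w"][1][0]["location"],.187))
if L["w"][1] and L["a"][1]: print(tri([(p,L["w"][1][0]["location"]),(a,L["a"][1][0]["location"])]))
cv2.imwrite("pics/w10.png",im)
E
```

```text
{'clock': 23.35, 'joint_pos': [-0.202, 0.252, 0.003, 1.321, 0.0, -0.476], 'tcp_pos': [0.545, -0.03, 0.247], 'orientation': [0.701, -0.097, 0.7, 0.097], 'wrist_force': [-1.029, 0.558, -0.274], 'finger_gap': 0.06}
tool axes
 [[ 0.    -0.271  0.963]
 [ 0.     0.963  0.271]
 [-1.     0.     0.   ]] y head 105.7 turn rad -0.002
shift before turn cm [ 7.94 -5.53 -0.04] after turn [ 7.94 -5.53 -0.05]
w [([211.3, 266.2], 0.9)]
a [([303.7, 210.9], 0.9)]
b [([490.4, 264.9], 0.36)]
pred [217.86659323 265.89550311]
[ 0.56091411 -0.08658734  0.187     ]
(array([ 0.56298814, -0.08775327,  0.18322133]), [np.float64(0.0005759955748293243), np.float64(0.0005759955748292074)])
```

View pics/w10.png

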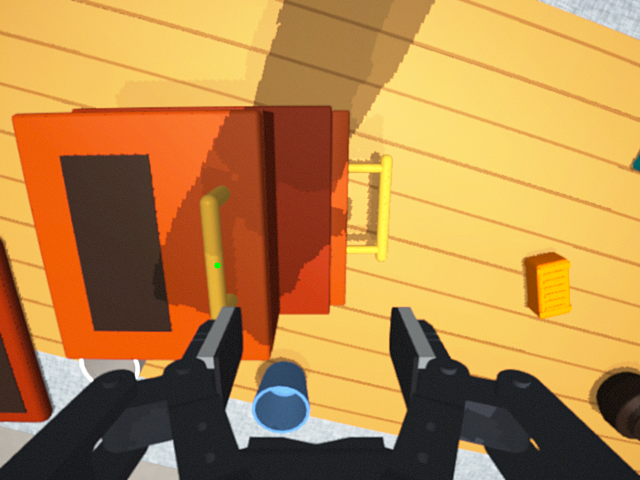

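The green prediction lies on the bar's right edge at (218,266), with the bar's centre about 2 mm further left. The network's height of 183 mm is close to the stated 187 mm. Next I'll go over the bar, descend and grip.

servo_tool(moves=[[0, -2, 0, 0, -0.4], [0, -2.2, 0, 0, -0.4], [0, -1.5, 0, 0, -0.4], [2, 0, 0, 0, -0.4], [3, 0, 0, 0, -0.4], [2, 0, 0, 0, -0.4], [1, 0, 0, 0, -0.4], [0, 0, 0, 0, -0.4], [0, 0, 0, 0, -0.4], [0, 0, 0, 0, -0.4]])

```text
clock: 24.9
tcp_pos: [0.5612, -0.0856, 0.1683]
orientation: [0.701, -0.097, 0.7, 0.096]
wrist_force: [0.1, 0.6, 0.6]
finger_gap: 0.0597
```

```bash
python3 - <<'E'
from h import *
st()
p=optics.read_camera("wrist");a=optics.read_camera("scene")
cv2.imwrite("pics/w11.png",np.hstack([cv2.resize(p["pixels"],(400,300)),cv2.resize(a["pixels"][170:290,235:395],(400,300))]))
E
```

```text
{'clock': 24.9, 'joint_pos': [-0.293, 0.323, -0.096, 1.15, 0.0, -0.566], 'tcp_pos': [0.561, -0.086, 0.168], 'orientation': [0.701, -0.097, 0.7, 0.096], 'wrist_force': [0.091, 0.63, 0.552], 'finger_gap': 0.06}
```

View pics/w11.png

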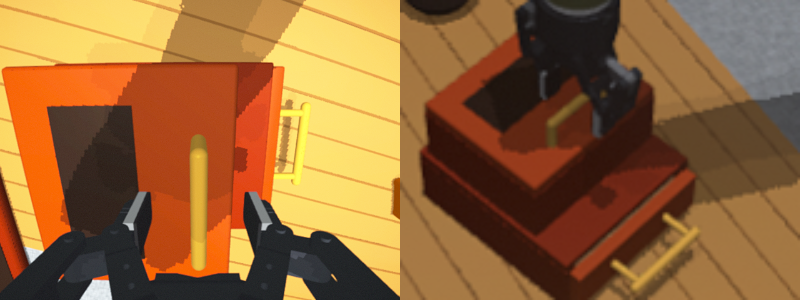

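The bar lies centred between the open fingers (wrist half, at (198,210)). I'll close with a hard grip.

servo_tool(moves=[[0, 0, 0, 0, 1], [0, 0, 0, 0, 1], [0, 0, 0, 0, 1], [0, 0, 0, 0, 1], [0, 0, 0, 0, 1], [0, 0, 0, 0, 1], [0, 0, 0, 0, 1], [0, 0, 0, 0, 1], [0, 0, 0, 0, 1], [0, 0, 0, 0, 1]], grip_force=70)

```text
clock: 26.25
tcp_pos: [0.5605, -0.0851, 0.1675]
orientation: [0.701, -0.096, 0.7, 0.097]
wrist_force: [-2.2, 4.5, 5.1]
finger_gap: 0.0078
```

servo_tool(moves=[[-0.1, -0.03, 0, 0, 1], [-0.1, -0.03, 0, 0, 1], [-0.1, -0.03, 0, 0, 1], [-0.1, -0.03, 0, 0, 1], [-0.1, -0.03, 0, 0, 1], [-0.1, -0.03, 0, 0, 1], [-0.1, -0.03, 0, 0, 1], [-0.1, -0.03, 0, 0, 1], [0, 0, 0, 0, 1], [0, 0, 0, 0, 1]])

```text
clock: 27.5
tcp_pos: [0.5608, -0.0866, 0.172]
orientation: [0.7, -0.095, 0.701, 0.098]
wrist_force: [4.1, 5.5, -12.7]
finger_gap: 0.0077
```

servo_tool(moves=[[-0.1, -0.04, 0, 0, 1], [-0.1, -0.04, 0, 0, 1], [-0.1, -0.04, 0, 0, 1], [-0.1, -0.04, 0, 0, 1], [-0.1, -0.04, 0, 0, 1], [-0.1, -0.04, 0, 0, 1], [-0.1, -0.04, 0, 0, 1], [-0.1, -0.04, 0, 0, 1], [0, 0, 0, 0, 1], [0, 0, 0, 0, 1]])

```text
clock: 28.75
tcp_pos: [0.5618, -0.09, 0.1805]
orientation: [0.7, -0.095, 0.701, 0.097]
wrist_force: [2.7, 4.1, -10.1]
finger_gap: 0.0079
```

```bash
python3 - <<'E'
from h import *
st()
a=optics.read_camera("scene")
cv2.imwrite("pics/s12.png",cv2.resize(a["pixels"][165:285,235:395],(800,600)))
E
```

```text
{'clock': 28.75, 'joint_pos': [-0.301, 0.323, -0.065, 1.186, 0.002, -0.574], 'tcp_pos': [0.562, -0.09, 0.181], 'orientation': [0.7, -0.095, 0.701, 0.097], 'wrist_force': [2.739, 4.076, -10.061], 'finger_gap': 0.008}
```

View pics/s12.png

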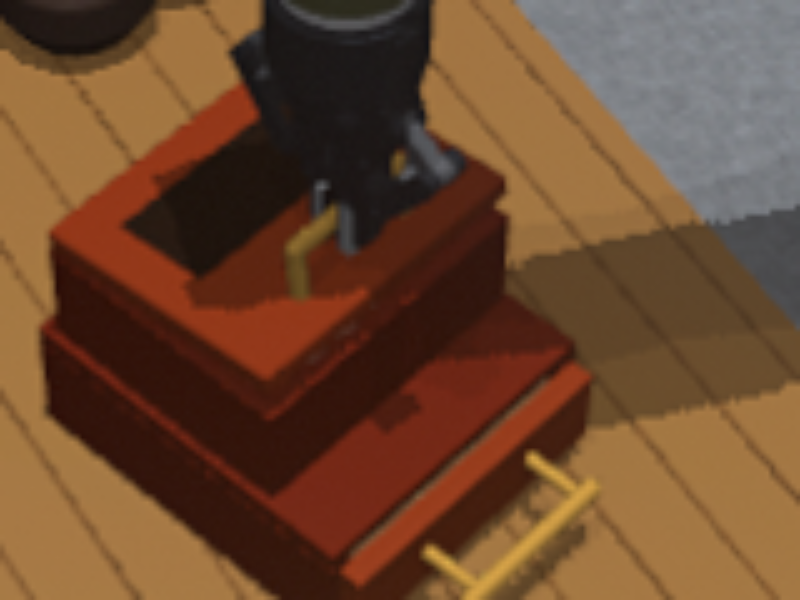

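The lid is breaking free, with the gap showing along its front edge at (380,350) and a rise of about 13 mm. I'll go on up to about 20 mm.

servo_tool(moves=[[-0.1, -0.05, 0, 0, 1], [-0.1, -0.05, 0, 0, 1], [-0.1, -0.05, 0, 0, 1], [-0.1, -0.05, 0, 0, 1], [-0.1, -0.05, 0, 0, 1], [-0.1, -0.05, 0, 0, 1], [0, 0, 0, 0, 1], [0, 0, 0, 0, 1], [0, 0, 0, 0, 1], [0, 0, 0, 0, 1]])

```text
clock: 30.05
tcp_pos: [0.563, -0.0942, 0.1893]
orientation: [0.701, -0.096, 0.701, 0.096]
wrist_force: [1.1, -0.4, -5.5]
finger_gap: 0.0076
```

```bash
python3 - <<'E'
from h import *
st()
a=optics.read_camera("scene");p=optics.read_camera("wrist")
np.savez("a13.npz",**{k:np.array(a[k]) for k in a})
cv2.imwrite("pics/s13.png",cv2.resize(a["pixels"][165:285,235:395],(800,600),interpolation=cv2.INTER_CUBIC))
cv2.imwrite("pics/w13.png",p["pixels"])
E
```

```text
{'clock': 30.05, 'joint_pos': [-0.306, 0.32, -0.048, 1.202, -0.001, -0.579], 'tcp_pos': [0.563, -0.094, 0.189], 'orientation': [0.701, -0.096, 0.701, 0.096], 'wrist_force': [1.096, -0.397, -5.488], 'finger_gap': 0.008}
```

View pics/s13.png

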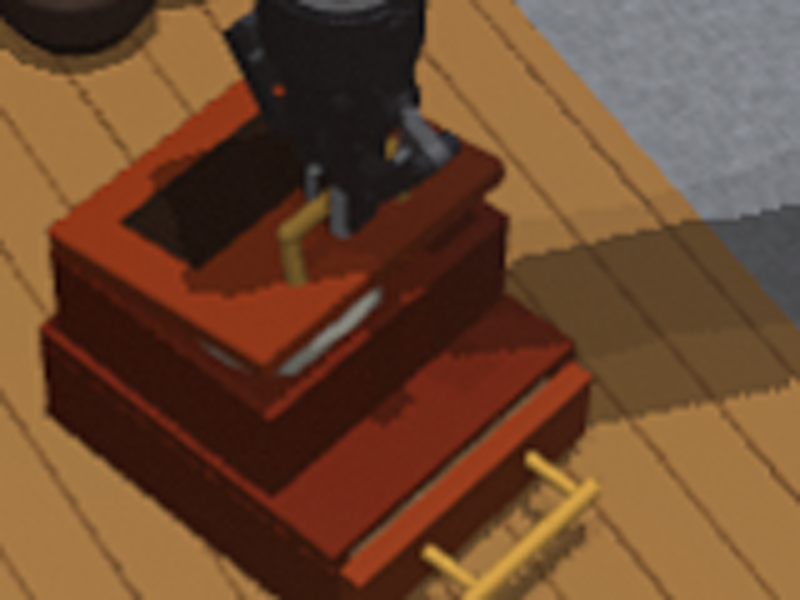

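View pics/w13.png

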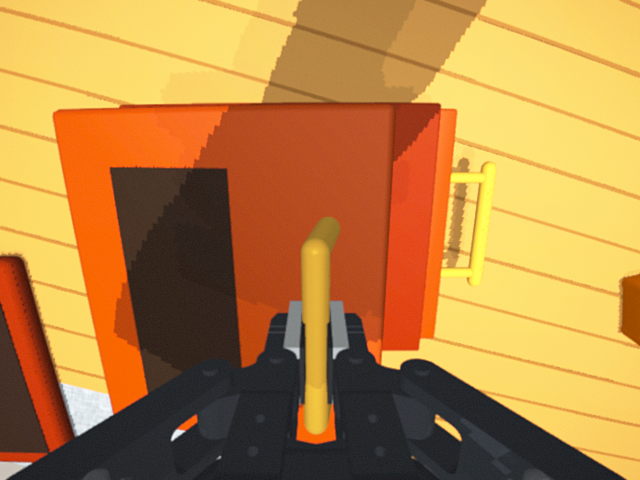

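```bash
python3 - <<'E'
from h import *
a=dict(np.load("a13.npz")); q=[.5667,-.108,-1.2942]; c,s=np.cos(q[2]),np.sin(q[2])
for y in(.085,-.085):
  for t in(0,.1,.14,.167,.2,.24):
    x=.1-.15*np.cos(t)+.014*np.sin(t); z=.1435+.014*np.cos(t)+.15*np.sin(t)
    u=proj(a,[q[0]+c*x-s*y,q[1]+s*x+c*y,z]); print(y,t,((u-[235,165]+.4)*5).round(0))
st()
E
```

```text
0.085 0 [271. 402.]
0.085 0.1 [267. 381.]
0.085 0.14 [265. 371.]
0.085 0.167 [263. 365.]
0.085 0.2 [261. 357.]
0.085 0.24 [258. 347.]
-0.085 0 [512. 197.]
-0.085 0.1 [510. 175.]
-0.085 0.14 [508. 166.]
-0.085 0.167 [507. 159.]
-0.085 0.2 [506. 151.]
-0.085 0.24 [503. 142.]
{'clock': 30.15, 'joint_pos': [-0.306, 0.32, -0.048, 1.202, -0.001, -0.579], 'tcp_pos': [0.563, -0.094, 0.189], 'orientation': [0.701, -0.096, 0.7, 0.096], 'wrist_force': [2.34, -0.98, -6.106], 'finger_gap': 0.008}
```

The lid's front corners at (265,365) and (503,163) give about 0.155–0.167 rad, and the TCP rise gives about 0.18. Next is a short hold to confirm it stands still, and a check of the bystanders.

servo_tool(moves=[[0, 0, 0, 0, 1], [0, 0, 0, 0, 1], [0, 0, 0, 0, 1], [0, 0, 0, 0, 1], [0, 0, 0, 0, 1], [0, 0, 0, 0, 1], [0, 0, 0, 0, 1], [0, 0, 0, 0, 1], [0, 0, 0, 0, 1], [0, 0, 0, 0, 1]])

```text
clock: 31.4
tcp_pos: [0.563, -0.0941, 0.1892]
orientation: [0.701, -0.096, 0.701, 0.096]
wrist_force: [3.7, -4.6, -7.9]
finger_gap: 0.0077
```

```bash
python3 - <<'E'
from h import *
st()
a=optics.read_camera("scene");cv2.imwrite("pics/s14.png",a["pixels"])
o=cv2.imread("pics/scene0.png")
for n,(x,y,w) in dict(cupa=(217,252,20),cupb=(249,306,20),jar=(379,430,25),teapot=(248,160,30)).items():
    t=o[y-w:y+w,x-w:x+w]; r=cv2.matchTemplate(a["pixels"][y-w-12:y+w+12,x-w-12:x+w+12],t,cv2.TM_CCOEFF_NORMED); _,m,_,l=cv2.minMaxLoc(r);print(n,round(m,3),np.array(l)-12)
E
```

```text
{'clock': 31.4, 'joint_pos': [-0.306, 0.32, -0.048, 1.202, -0.001, -0.579], 'tcp_pos': [0.563, -0.094, 0.189], 'orientation': [0.701, -0.096, 0.701, 0.096], 'wrist_force': [3.703, -4.608, -7.917], 'finger_gap': 0.008}
cupa 1.0 [0 0]
cupb 1.0 [0 0]
jar 1.0 [0 0]
teapot 0.999 [0 0]
```

View pics/s14.png

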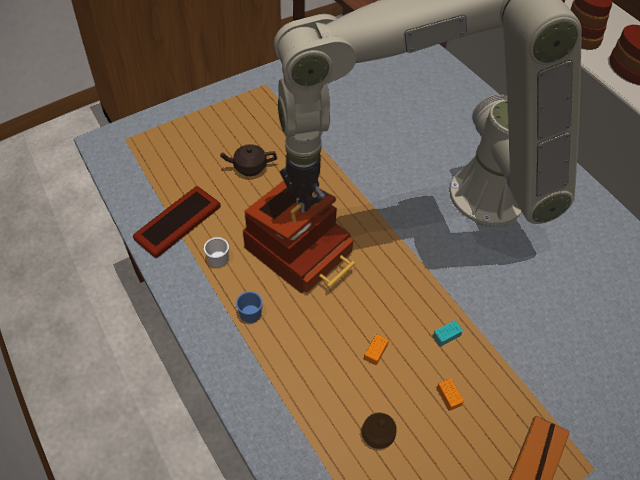

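The lid is held still at (300,215), the drawer is shut at (330,265), and the cups, jar and teapot haven't moved, so I'm handing in.

```bash
python3 -c "
from h import *
print(order.hand_in())"
```

```text
the job is handed in; nothing more can be done
None
```

I laid the white-and-blue cassette flat in the drawer, let it go and pushed the drawer shut. I then broke the lid free by its brass handle and was still holding it open when I handed in, at about 31 s of the 61 s allowed. The hand-in gave no verdict.

**Lid:** the scene picture puts the front corners at about 0.155–0.167 rad. The TCP's 22 mm rise gives about 0.18 rad. That is a gap of roughly 23–27 mm. The TCP stayed within 0.1 mm over the last 1.25 s, with about 8 N bearing on the fingers.

**Drawer:** it met a hard stop in two pushes with different tool orientations (27 N and 14 N). The first wrist-camera reading put the panel and handle 2–4 mm out, which disagrees slightly with fully shut. That is within the fit's error and the 5 mm limit. A thin slit still shows behind the front panel, and I took it to be the normal seam.

**Cassette:** I saw it lying flat after I let go of it. It is out of sight now that the drawer is shut, so I could not check it again.

**Bystanders:** the cups, jar and teapot have not moved by a pixel in the scene camera.

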